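# Shut an air outlet and point-check its gauge

### The job

Take the red-handled air outlet out of service: gently push its lever round with the fingertips, neither gripping nor forcing it, until it is fully shut against its stop. Then do the point-and-check: point the fingertips at the gauge of that same outlet from just above the middle of its dial, two or three centimetres over the glass and never touching any gauge, stay there for at least two seconds and finish there, still pointing. Leave the yellow and blue valves and the loose things on the bench as they are.

Things in the scene. Friction and masses are not known exactly. Their poses are not given: they have to be found in the camera images.
- red_valve (a joint): lever of the red-handled ball valve, rad: 0 = open, lever lying along its pipe and pointing away from the gauge, over the header bar; it turns clockwise seen from above to 1.571 = shut, against its stop, lever square across the pipe (towards -y of the outlet's frame). It stays where left; turning takes about 4 N at 60 mm from the stem; the stop gives some 3 mm at 20 N. It starts at 0 to 0.3.
- red_stem (a point): point on the vertical turning axis of the red valve, 85 mm above the bench, at mid-height of the lever's sleeve; its axes are those of the outlet: x along the pipe from gauge to header, y square to it, z up
- red_lever_tip (a point): free end of the red lever, 92 mm from the stem axis, at mid-height of the red plastic sleeve (66 mm long from 26 mm off the axis, 16 mm wide, 10 mm thick, from 80 to 90 mm above the bench); its x axis runs outward along the lever. Under the sleeve there is free space down to the header bar, whose top is 58 mm above the bench
- red_gauge: pressure gauge on the outlet of the red valve: black round case 50 mm across, white dial with a red needle, looking straight up. Its origin is the centre of its glass, 90 mm above the bench, 68 mm from the stem on the side away from the header. The glass is level with the black rim. The needle falls to zero as this valve shuts
- yellow_valve (a joint): lever of the yellow-handled ball valve, rad: 0 = open, lever lying along its pipe and pointing away from the gauge, over the header bar; it turns clockwise seen from above to 1.571 = shut, against its stop, lever square across the pipe (towards -y of the outlet's frame). It stays where left; turning takes about 4 N at 60 mm from the stem; the stop gives some 3 mm at 20 N. It starts at 0 to 0.3.
- yellow_stem (a point): point on the vertical turning axis of the yellow valve, 85 mm above the bench, at mid-height of the lever's sleeve; its axes are those of the outlet: x along the pipe from gauge to header, y square to it, z up
- yellow_lever_tip (a point): free end of the yellow lever, 92 mm from the stem axis, at mid-height of the yellow plastic sleeve (66 mm long from 26 mm off the axis, 16 mm wide, 10 mm thick, from 80 to 90 mm above the bench); its x axis runs outward along the lever. Under the sleeve there is free space down to the header bar, whose top is 58 mm above the bench
- yellow_gauge: pressure gauge on the outlet of the yellow valve: black round case 50 mm across, white dial with a red needle, looking straight up. Its origin is the centre of its glass, 90 mm above the bench, 68 mm from the stem on the side away from the header. The glass is level with the black rim. The needle falls to zero as this valve shuts
- blue_valve (a joint): lever of the blue-handled ball valve, rad: 0 = open, lever lying along its pipe and pointing away from the gauge, over the header bar; it turns clockwise seen from above to 1.571 = shut, against its stop, lever square across the pipe (towards -y of the outlet's frame). It stays where left; turning takes about 4 N at 60 mm from the stem; the stop gives some 3 mm at 20 N. It starts at 0 to 0.3.
- blue_stem (a point): point on the vertical turning axis of the blue valve, 85 mm above the bench, at mid-height of the lever's sleeve; its axes are those of the outlet: x along the pipe from gauge to header, y square to it, z up
- blue_lever_tip (a point): free end of the blue lever, 92 mm from the stem axis, at mid-height of the blue plastic sleeve (66 mm long from 26 mm off the axis, 16 mm wide, 10 mm thick, from 80 to 90 mm above the bench); its x axis runs outward along the lever. Under the sleeve there is free space down to the header bar, whose top is 58 mm above the bench
- blue_gauge: pressure gauge on the outlet of the blue valve: black round case 50 mm across, white dial with a red needle, looking straight up. Its origin is the centre of its glass, 90 mm above the bench, 68 mm from the stem on the side away from the header. The glass is level with the black rim. The needle falls to zero as this valve shuts
- manifold: air manifold fixed to the bench: timber board 200 x 460 x 18 mm, origin under its centre at bench height, x away from the robot, y along the board; square header bar along y at x = +70 mm, top 58 mm up; a feed pipe (55 mm high) at its +y end. Three like outlets at y = -140, 0, 140 mm, colours in any order: stem x = 0, gauge x = -68, coupler end x = -140 mm; nothing higher than 91 mm
- spare_coupler: spare brass and steel hose coupler standing loose on the bench between two outlets, 26 mm across, 52 mm high, origin at the centre of its foot; to be left alone
- sander: palm orbital sander with a blue top standing on its pad at the robot's right, 124 mm across, 120 mm high, origin under the centre of the pad; to be left alone
- sanding_block: cork sanding block lying at the robot's left, 120 x 66 x 48 mm, origin under its centre; to be left alone

How it is judged:
On the way, in this order (a step that is already met when the one before it is completed fails the run):
1. the red valve is shut against its stop (value of joint red_valve above 1.48 rad), for 0.2 s.
2. the fingertips point at the red outlet's gauge from just above and dwell there (value of joint red_valve above 1.48 rad and horizontal distance between the grasp point and red_gauge below 0.025 m and z of the grasp point in the frame of red_gauge between 0.021 and 0.075 m), for 1.8 s.
At the end, for the whole second after the job is handed in: Red valve shut (over 1.48 of 1.571 rad); the grasp point between the fingers over the red outlet's dial (within 25 mm of its centre, 21 to 75 mm above the glass), as it was for 1.8 s; yellow and blue lever ends within 12 mm and loose things within 15 mm of their starts (all of step 2 and distance of each of yellow_lever_tip, blue_lever_tip from where it was at the start of the episode below 0.012 m and distance of each of spare_coupler, sander, sanding_block from where it was at the start of the episode below 0.015 m); the robot touches nothing.
It fails at once if a gauge is touched (contact force between any of red_gauge, yellow_gauge, blue_gauge and the fingers above 0.3 N or contact force between any of red_gauge, yellow_gauge, blue_gauge and the arm above 0.3 N).
It fails at once if the red lever is gripped or forced (over 38 N) (contact force between red_valve and the fingers above 38 N).
It fails at once if the yellow or blue valve is turned (distance of any of yellow_lever_tip, blue_lever_tip from where it was at the start of the episode above 0.012 m).
It fails at once if a loose thing on the bench is pushed, lifted or carried (distance of any of spare_coupler, sander, sanding_block from where it was at the start of the episode above 0.015 m).
It also fails if it takes over 48 s, if anything falls off the work surface, if the arm or the gripper's body presses on something with over 40 N, if the wrist force passes 120 N, or if a joint passes its speed limit or range.

### The arm

A 6-joint arm with a two-finger parallel gripper is mounted at the origin on the work surface. World frame = base frame: x ahead of the robot, y to its left, z up, the work surface at z = 0. Lengths are in m, angles in rad, forces in N, time in s.
With the tool pointing down it reaches from about 0.275 to 0.775 m from the base axis. Payload 14.6 kg.
Tool frame: the origin (TCP) lies midway between the tips of the shut fingers; the grasp point (between the pads) lies arm.hold_point_z behind it (arm.hold_point_z is the distance from the TCP to the grasp point, in m); z points along the fingers, y is the direction in which the jaws open and shut (so a half turn about z gives the same grasp; the last joint's range is limited). The gripper opens to 85 mm and grips with 20 to 120 N. Pads are 22 mm wide; open, the fingers measure 114 mm over their backs; the gripper's body (76 mm by 85 mm) begins 54 mm behind the grasp point. The pads swing forward as they close: fully open they stand 13 mm farther back than shut.
Start: joints at [-1.404, 0.263, -0.048, 1.259, 0, 1.415], TCP at [0.166, -0.498, 0.231] pointing down, gripper open.
Joint ranges: [-2.65, 2.65], [-0.89, 1.7], [-1.18, 1.37], [-2.13, 2.11], [-1.35, 1.29], [-3.14, 3.14]. Speed limits (rad/s): [1.89, 1.89, 2.57, 2.79, 3.14, 3.14].

### API

Orientations are given as a unit quaternion [x, y, z, w].
In Python, from station import arm gives the robot as it stands. Calls block until the motion is done:
- arm.movep(position, orientation): joint-space move of the TCP to a pose.
- arm.move_linear(position, ori=None, vel=0.15, f_stop=None): straight line of the TCP; ori=None keeps the orientation; vel is the mean speed in m/s. With f_stop (N) it stops when the force on the tool has changed by that much, and returns True; else False.
- arm.movej(angles): joint-space move.
- arm.let_go() and arm.clamp(): open the fingers fully, or close them until they stop; the grip force is fixed at half the most.
- arm.wait(seconds).
- arm.ik(position, orientation): joint angles nearest the present ones, or None.
- arm.get_obs(): the state.
- arm.get_image(name): name is "side" or "top" or "wrist"; returns (picture, depth): 400x640x3 uint8, red, green, blue; 400x640 float32, m along the optical axis (not along the pixel's ray), 0 where there is no reading.
- arm.calibration(name): a dict with "camera_matrix" (3x3 intrinsics, pixels), "k1" (the pictures are not rectified: a ray, as slopes to the right and down, at radius r is drawn at 1 + k1 r^2 times it, then the intrinsics apply), "origin" and "orientation" of the camera in the world; the wrist camera has in their place "mount" (4x4, takes a point from camera to tool coordinates, whose origin is the TCP and whose axes are the flange's). Camera axes: x right, y down, z forward; pixel columns grow to the right and rows downward; lengths in m; the calibration is good to about 2 mm. A picture is of the moment at which its call begins: read the wrist's pose just before it. calibration takes no time and is no camera call.
A pose or a line that the arm cannot do raises arm.MotionError and nothing moves.
- arm.finish_job(): hands the job in, once; it reports no verdict.
The state is a dict: "clock": time; "q": joint angles; "joint_velocities": joint speeds; "joint_efforts": joint torques, N m; "ee_pos": TCP position; "ee_rot": TCP orientation; "force": force on the tool from outside, world axes, zero at the start; "ft_torque": the same for the moment, N m; "gripper_width": opening from 0.0 (shut) to 1.0 (fully open).
Only numpy, scipy, OpenCV 4.12 (cv2) and the standard library are available. Lean on these libraries where they do the work, as an engineer would, in place of code of your own. Each camera call takes 0.05 s, during which the arm holds its last target.

## Working session

There is one attempt and no reset: what is moved stays moved. The work goes in short steps, each a Python script; the robot and the scene stay as the last script left them, time stands still between calls to the robot, and variables do not carry over. Pictures are saved under pics/ and viewed, and the job is handed in when it is done.

```bash
ls; mkdir -p pics; python3 - <<'E'
from station import arm
import cv2,numpy as np
np.set_printoptions(precision=4,suppress=True)
o=arm.get_obs();print(o['clock'],o['ee_pos'],o['ee_rot'],o['gripper_width'],arm.hold_point_z)
for n in("top","side"):
    p,d=arm.get_image(n);cv2.imwrite(f'pics/{n}0.png',p[:,:,::-1]);np.save(f'pics/{n}0.npy',p);np.save(f'pics/{n}0d.npy',d)
    print(n,arm.calibration(n))
print(arm.calibration("wrist"))
E
```

```text
pics
0.0 [ 0.166  -0.4978  0.2308] [ 0.9871  0.1602 -0.     -0.0005] 0.999693527296858 0.0187
top {'camera_matrix': array([[372.6383,   0.    , 324.0151],
       [  0.    , 372.6383, 197.2228],
       [  0.    ,   0.    ,   1.    ]]), 'k1': -0.009898693383863148, 'origin': array([ 0.3831, -0.0078,  1.2963]), 'orientation': array([-0.6945,  0.7157, -0.0458,  0.058 ])}
side {'camera_matrix': array([[461.169 ,   0.    , 312.2014],
       [  0.    , 461.169 , 204.0985],
       [  0.    ,   0.    ,   1.    ]]), 'k1': 0.028890939839151107, 'origin': array([0.3746, 0.8484, 1.0568]), 'orientation': array([-0.0866,  0.9334, -0.3469,  0.0315])}
{'camera_matrix': array([[310.0577,   0.    , 314.4432],
       [  0.    , 310.0577, 191.2639],
       [  0.    ,   0.    ,   1.    ]]), 'k1': -0.013891129422528185, 'mount': array([[-0.0003, -0.9566, -0.2914,  0.0739],
       [ 1.    , -0.0009,  0.0019,  0.0006],
       [-0.0021, -0.2914,  0.9566, -0.1427],
       [ 0.    ,  0.    ,  0.    ,  1.    ]])}
```

View pics/top0.png

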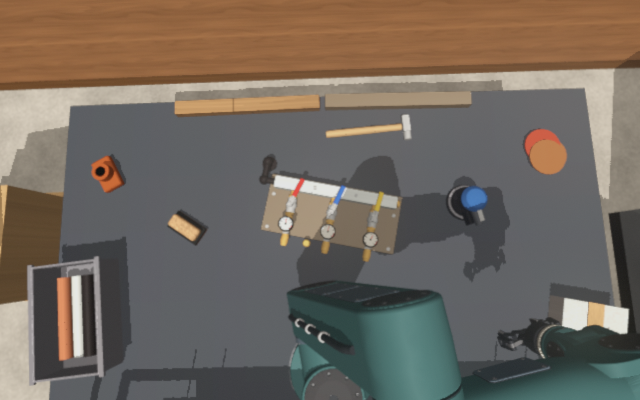

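View pics/side0.png

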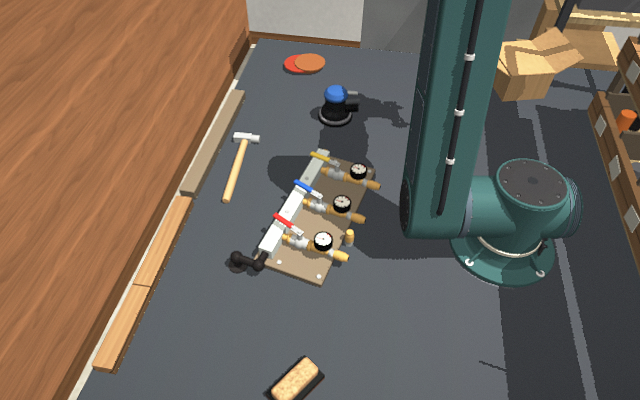

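```bash
cat > h.py <<'E'
import numpy as np,cv2
from scipy.spatial.transform import Rotation as R
np.set_printoptions(precision=4,suppress=True)
def rays(uv,c,pose=None):
    K=c['camera_matrix'];uv=np.atleast_2d(np.float64(uv))
    p=cv2.undistortPoints(uv[:,None],K,np.array([c['k1'],0,0,0.]))[:,0]
    d=np.c_[p,np.ones(len(p))]
    if pose is None: return c['origin'],R.from_quat(c['orientation']).apply(d)
    t,q=pose;M=c['mount'];Rw=R.from_quat(q)
    return Rw.apply(M[:3,3])+t, Rw.apply(d@M[:3,:3].T)
def onplane(uv,c,z,pose=None):
    o,d=rays(uv,c,pose);s=(z-o[2])/d[:,2];return o+d*s[:,None]
def masks(p):
    h=cv2.cvtColor(p,cv2.COLOR_RGB2HSV);H,S,V=h[...,0],h[...,1],h[...,2]
    return dict(red=((H<6)|(H>174))&(S>170)&(V>110),blue=(H>105)&(H<125)&(S>150)&(V>90),yel=(H>21)&(H<30)&(S>150)&(V>110),white=(S<50)&(V>185))
E
python3 - <<'E'
from h import *
from station import arm
for n in("top","side"):
    p=np.load(f'pics/{n}0.npy');c=arm.calibration(n)
    box=(255,405,170,265) if n=='top' else (250,390,145,280)
    for k,m in masks(p).items():
        z=.085 if k!='white' else .09
        m=m.astype(np.uint8);M=np.zeros_like(m);M[box[2]:box[3],box[0]:box[1]]=m[box[2]:box[3],box[0]:box[1]]
        N,l,st,ce=cv2.connectedComponentsWithStats(M)
        for i in range(1,N):
            if st[i,4]>=8 :
                ys,xs=np.nonzero(l==i);P=onplane(np.c_[xs,ys],c,z)[:,:2];mu=P.mean(0);u=np.linalg.svd(P-mu)[2][0];t=(P-mu)@u
                print(n,k,st[i],ce[i],mu,'dir',u,'ext',t.min(),t.max())
    x0,x1,y0,y1=box
    cv2.imwrite(f'pics/{n}z.png',cv2.resize(p[y0:y1,x0:x1,::-1],None,fx=4,fy=4,interpolation=cv2.INTER_CUBIC))
E
```

```text
top red [293 179  10  16  36] [297.7778 187.1389] [0.5991 0.0962] dir [-0.8741  0.4858] ext -0.030555179368720167 0.02600240440270691
top blue [335 186   9  16  32] [339.    194.125] [ 0.5714 -0.0391] dir [-0.905   0.4255] ext -0.028820806331905226 0.026205616082977768
top yel [375 192   8  18  58] [378.4828 201.3448] [ 0.5435 -0.1673] dir [-0.9444  0.3287] ext -0.032159525842629 0.02762408723721304
top white [274 176  26  14 257] [285.4358 182.3502] [0.6155 0.1363] dir [-0.1568 -0.9876] ext -0.037713849276489256 0.0434020942562485
top white [300 181  40  16 411] [319.3017 188.5985] [0.591  0.0251] dir [-0.1775 -0.9841] ext -0.06256886635726809 0.06373188508265235
top white [341 188   6   9  19] [343.7368 191.8421] [ 0.5777 -0.0547] dir [-0.8828  0.4697] ext -0.014752003482307298 0.016352126608710167
top white [272 192   4   3   9] [273.3333 193.1111] [0.5808 0.1766] dir [-0.31    0.9507] ext -0.0052869391350114855 0.005076353145322826
top white [287 196   8  16  83] [290.4699 203.7831] [0.5437 0.1207] dir [-0.9802  0.1982] ext -0.02667609351559036 0.024714672568459568
top white [328
[... 2010 characters left out ...]
01727401476991086
side white [315 233  16  13 153] [322.7712 238.7843] [0.4775 0.1406] dir [-0.833   0.5532] ext -0.019968119178173017 0.020807037994289027
side white [290 236  20  11 107] [300.4299 241.3271] [0.533  0.1594] dir [0.995  0.0997] ext -0.021721105559709856 0.02774197932133757
side white [329 248   5   8  29] [331.     251.4483] [0.4502 0.1761] dir [-0.1164  0.9932] ext -0.010843545967273499 0.010894817391159346
side white [276 260   6   4  19] [278.6316 261.5263] [0.574  0.2304] dir [-0.9796 -0.2011] ext -0.006522627241345943 0.005950930304382287
side white [316 274   6   5  20] [318.5  275.95] [0.4688 0.2533] dir [-0.6396  0.7687] ext -0.006596979693320937 0.006813672851933454
```

View pics/topz.png

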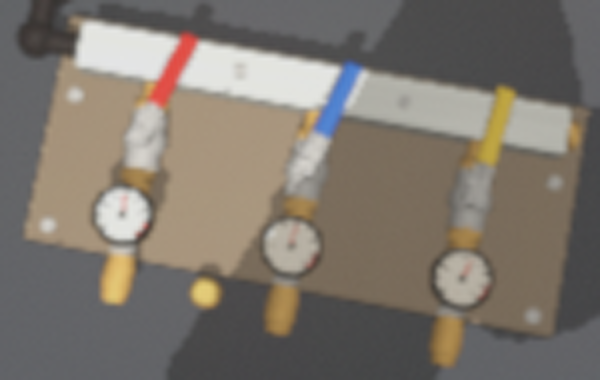

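```bash
cat >> h.py <<'E'
def quat(deg): return (R.from_euler('z',deg,degrees=True)*R.from_euler('x',180,degrees=True)).as_quat()
E
python3 - <<'E'
from h import *
from station import arm
arm.clamp()
stem=np.array([.5453,.1248])
for p,y in (((.621,.1215,.28),61),((.621,.1215,.07),61),((.54,.05,.07),-13),((.479,.14,.115),-13)): print(arm.ik(p,quat(y)))
arm.movep((.60,.12,.28),quat(61-30))
o=arm.get_obs();p,d=arm.get_image('wrist')
print(o['clock'],o['ee_pos'],o['force'],o['gripper_width'])
np.savez('pics/w1.npz',p=p,t=o['ee_pos'],q=o['ee_rot'])
cv2.imwrite('pics/w1.png',p[:,:,::-1])
E
```

```text
[0.0645 0.4541 0.3785 1.4952 0.     2.1415]
[ 0.0645  0.5294 -0.0699  0.9714  0.      2.1415]
[-0.058   0.3926 -0.3159  0.8623  0.     -2.9727]
[ 0.1209  0.2863 -0.3461  0.9384  0.     -2.7938]
3.5417 [0.6001 0.1192 0.28  ] [-0.3074  0.0299  0.2245] 0.003202228101376692
```

View pics/w1.png

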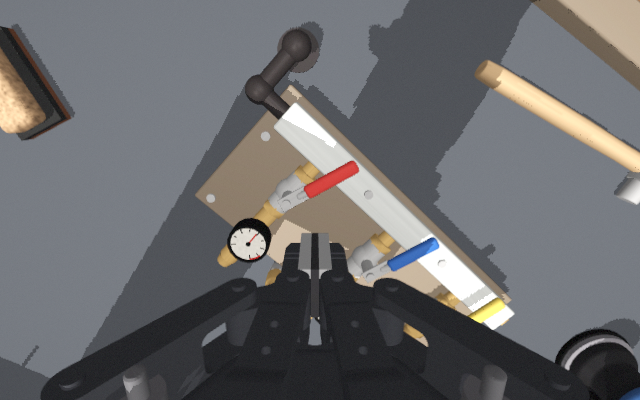

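The wrist view shows the red lever at about (332,179), its gauge dial at (248,240), and the fingers shut. I'll now refine the positions from it.

```bash
python3 - <<'E'
from h import *
from station import arm
f=np.load('pics/w1.npz');c=arm.calibration('wrist');pose=(f['t'],f['q'])
m=masks(f['p'])
def comp(mm,x0,x1,y0,y1):
    M=np.zeros(mm.shape,np.uint8);M[y0:y1,x0:x1]=mm[y0:y1,x0:x1]
    N,l,st,ce=cv2.connectedComponentsWithStats(M);i=1+st[1:,4].argmax();ys,xs=np.nonzero(l==i);return np.c_[xs,ys],st[i]
uv,s=comp(m['red'],295,365,155,205);P=onplane(uv,c,.088,pose)[:,:2];mu=P.mean(0);u=np.linalg.svd(P-mu)[2][0];t=(P-mu)@u
print('lever',s,mu,np.degrees(np.arctan2(u[1],u[0])),t.min(),t.max())
uv,s=comp(m['white'],222,275,215,268);h=cv2.convexHull(uv.astype(np.int32));
P=onplane(h[:,0],c,.09,pose)[:,:2].astype(np.float32);print('dial',s,cv2.minEnclosingCircle(P),cv2.fitEllipse(P))
E
```

```text
lever [304 161  54  37 731] [0.598  0.0956] 150.94940164260422 -0.03186635677484802 0.031749695564133214
dial [231 229  35  31 729] ((0.4806133806705475, 0.13836205005645752), 0.020724724978208542) ((0.48036932945251465, 0.13836146891117096), (0.03964963182806969, 0.04100951924920082), 5.616500377655029)
```

```bash
cat >> h.py <<'E'
stem=np.array([.5465,.1238]);gauge=np.array([.4803,.1385])
def pose(phi,off,z=.072,r=.068):
    a=np.radians(phi);p=stem+r*np.array([np.cos(a),np.sin(a)])+off*np.array([-np.sin(a),np.cos(a)])
    return (p[0],p[1],z),quat(phi-90)
E
python3 - <<'E'
from h import *
from station import arm
p,q=pose(-29,.036,.16);print(p,arm.ik(p,q),arm.ik(*pose(-103,.019)))
arm.movep(p,q)
print(arm.move_linear(pose(-29,.036)[0],vel=.08,f_stop=8))
o=arm.get_obs();print(o['clock'],o['ee_pos'],o['force'],o['q'])
im,d=arm.get_image('side');cv2.imwrite('pics/s2.png',cv2.resize(im[130:290,200:420,::-1],None,fx=3.5,fy=3.5))
E
```

```text
(np.float64(0.6234272864143471), np.float64(0.12231925528026732), 0.16) [ 0.0656  0.4793  0.0973  1.1888  0.     -0.9991] [-0.051   0.4056 -0.2872  0.878   0.      0.1759]
False
7.9083 [0.6238 0.1223 0.0725] [-0.0719  0.2906 -0.0321] [ 0.0656  0.5314 -0.0587  0.9798  0.     -0.9991]
```

View pics/s2.png

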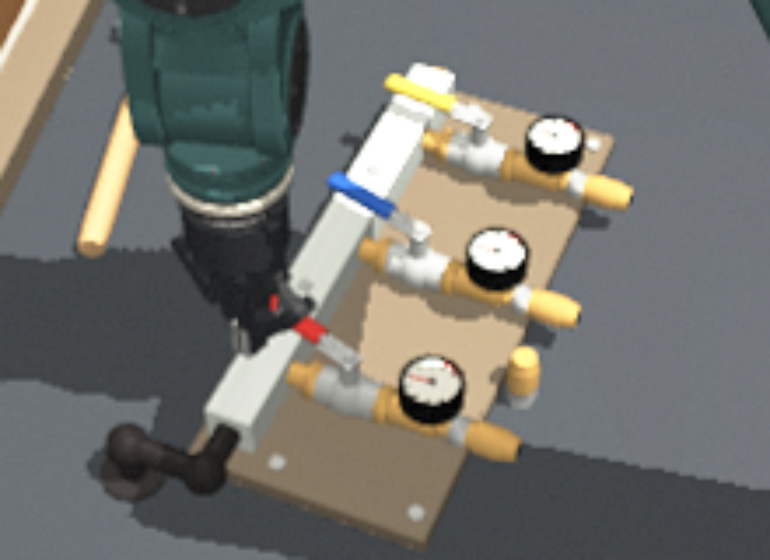

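The closed fingers are on the near side (+y) of the red lever, over the header, and the force reads about zero. Next I'll push round the arc while watching the force.

```bash
python3 - <<'E'
from h import *
from station import arm
def f():
    return arm.get_obs()['force']
b=f();stop=False
seq=[(-29,.019)]+[(a,.019) for a in range(-34,-92,-6)]+[(-92,.019),(-95,.019),(-97,.019),(-99,.019)]
for a,o in seq:
    p,q=pose(a,o)
    s=arm.move_linear(p,ori=q,vel=.04,f_stop=12)
    F=f()-b;print(a,s,F)
    if s or np.linalg.norm(F)>14: break
o=arm.get_obs();print(o['clock'],o['ee_pos'])
im,d=arm.get_image('side');cv2.imwrite('pics/s3.png',cv2.resize(im[130:290,200:420,::-1],None,fx=3.5,fy=3.5))
E
```

```text
-29 False [ 0.0074 -0.2552 -0.6362]
-34 False [ 0.7079 -0.2547 -1.5313]
-40 False [ 0.2489  1.1469 -0.9356]
-46 False [ 0.5805  0.3643 -1.4487]
-52 False [ 0.8474  0.4342 -0.8389]
-58 False [ 0.8444  0.5665 -0.5814]
-64 False [ 1.1127  0.3432 -0.3446]
-70 False [ 0.7809 -0.5255 -0.0823]
-76 False [-0.7161 -0.6873 -0.7569]
-82 False [0.9271 1.4354 0.0455]
-88 False [ 1.7491 -0.3011 -0.7807]
-92 False [ 0.5418 -0.5637 -1.7816]
-95 False [ 1.4018  0.3057 -0.746 ]
-97 False [ 2.1165 -0.642  -0.7273]
-99 False [ 2.6308 -1.3221 -0.9661]
12.8583 [0.5546 0.0536 0.072 ]
```

View pics/s3.png

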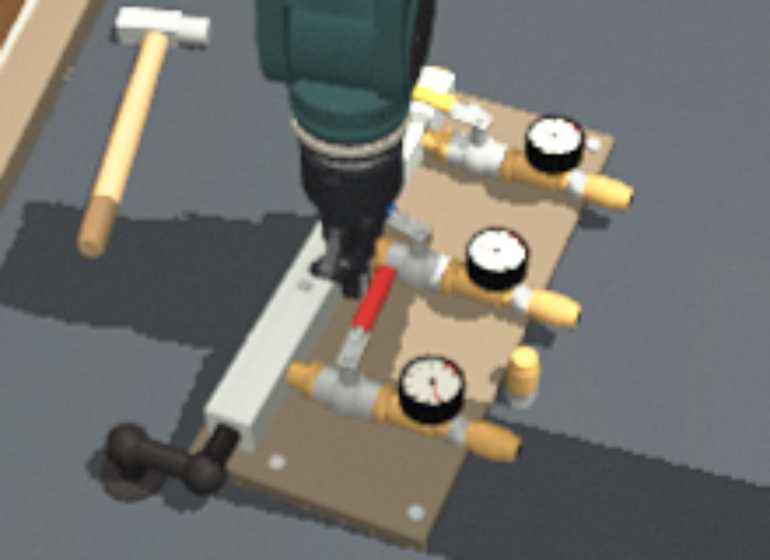

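The lever followed the fingers with little force and is nearly square to the pipe. I'll continue in small steps to the stop.

```bash
python3 - <<'E'
from h import *
from station import arm
for a in np.arange(-100,-113,-1.):
    p,q=pose(a,.019)
    s=arm.move_linear(p,ori=q,vel=.02,f_stop=10)
    F=arm.get_obs()['force'];print(a,s,F)
    if s or np.linalg.norm(F)>13: break
arm.wait(.4)
o=arm.get_obs();print(o['clock'],o['ee_pos'],o['force'])
im,d=arm.get_image('side');cv2.imwrite('pics/s4.png',cv2.resize(im[130:290,200:420,::-1],None,fx=3.5,fy=3.5))
E
```

```text
-100.0 False [ 3.0036 -0.7029  0.1169]
-101.0 False [ 1.7658 -1.2708 -1.1182]
-102.0 False [ 2.6617 -2.2814  0.4564]
-103.0 False [ 2.4735 -2.0267 -0.9284]
-104.0 False [ 7.0863 -2.6863 -3.1614]
-105.0 False [12.5964 -3.0999 -6.9057]
14.8083 [0.5493 0.0529 0.0723] [13.4685 -3.6913 -6.4773]
```

View pics/s4.png

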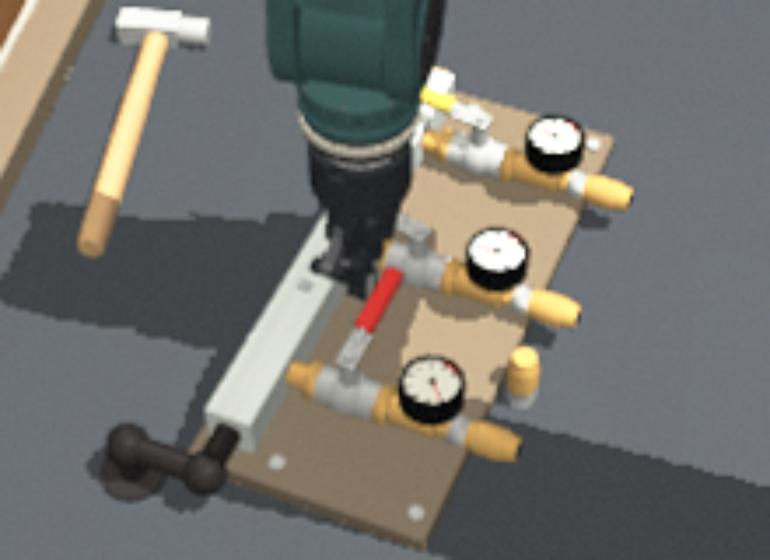

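The force rose sharply at about -104°, where I predicted the stop. I'll back off, rise, check from above, then go to the gauge.

```bash
python3 - <<'E'
from h import *
from station import arm
p,q=pose(-105,.036);arm.move_linear(p,vel=.05)
p=(p[0],p[1],.25);arm.move_linear(p,vel=.12)
arm.movep((.58,.08,.28),quat(-119))
o=arm.get_obs();im,d=arm.get_image('wrist');print(o['clock'],o['force'])
t,_=arm.get_image('top')
np.savez('pics/w5.npz',p=im,t=o['ee_pos'],q=o['ee_rot'],top=t)
cv2.imwrite('pics/w5.png',im[:,:,::-1])
cv2.imwrite('pics/t5.png',cv2.resize(t[160:280,240:420,::-1],None,fx=4,fy=4))
E
```

```text
18.1417 [ 0.0805 -0.4687  0.3849]
```

View pics/w5.png

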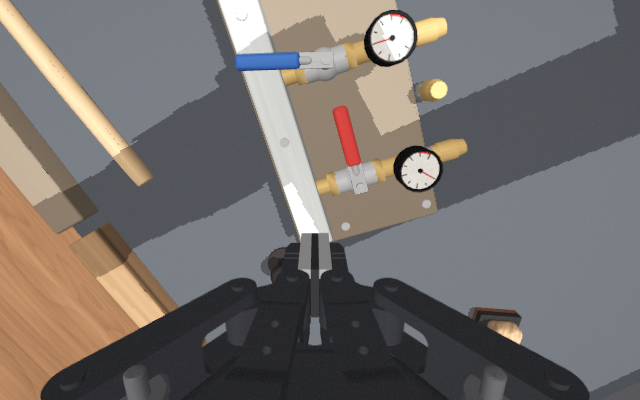

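View pics/t5.png

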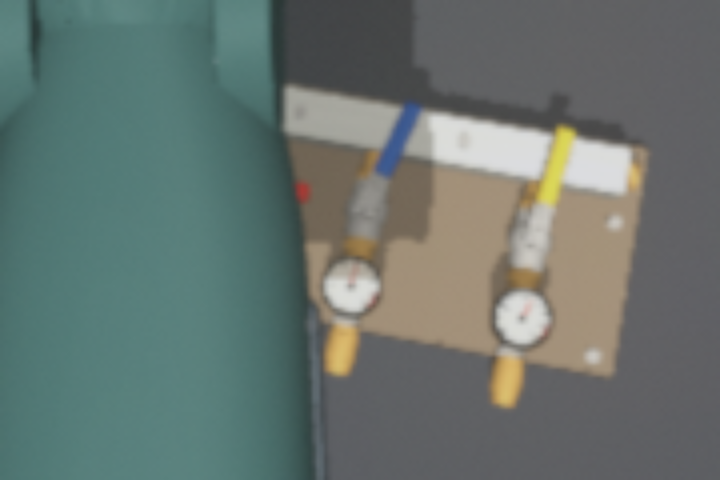

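```bash
python3 - <<'E'
from h import *
from station import arm
f=np.load('pics/w5.npz');c=arm.calibration('wrist');ps=(f['t'],f['q']);m=masks(f['p'])
def comp(mm,x0,x1,y0,y1):
    M=np.zeros(mm.shape,np.uint8);M[y0:y1,x0:x1]=mm[y0:y1,x0:x1]
    N,l,st,ce=cv2.connectedComponentsWithStats(M);i=1+st[1:,4].argmax();ys,xs=np.nonzero(l==i);return np.c_[xs,ys],st[i]
def dial(b):
    uv,s=comp(m['white'],*b);h=cv2.convexHull(uv.astype(np.int32));return np.array(cv2.fitEllipse(onplane(h[:,0],c,.09,ps)[:,:2].astype(np.float32))[0])
uv,s=comp(m['red'],325,365,100,168);P=onplane(uv,c,.088,ps)[:,:2];u=np.linalg.svd(P-P.mean(0))[2][0]
g=dial((396,442,148,192));g2=dial((366,417,12,66))
a=np.degrees(np.arctan2(*u[::-1]));w=g2-g
print('lever',P.mean(0),a,'gauges',g,g2,'row dir',np.degrees(np.arctan2(*w[::-1])),np.linalg.norm(w))
q=quat(-119-40)
G=(g+gauge)/2
arm.movep((*G,.25),q)
print(arm.move_linear((*G,.115),vel=.08,f_stop=6))
o=arm.get_obs();print(o['clock'],o['ee_pos'],o['force'],G)
arm.wait(2.2)
im,d=arm.get_image('side');cv2.imwrite('pics/s6.png',cv2.resize(im[130:290,200:420,::-1],None,fx=3.5,fy=3.5))
E
```

```text
lever [0.5332 0.0647] 77.81116197568625 gauges [0.48   0.1377] [0.4504 0.0016] row dir -102.27931340061605 0.13932602104093367
False
20.875 [0.4804 0.1381 0.1153] [-0.4856 -0.6472 -1.1038] [0.4802 0.1381]
```

View pics/s6.png

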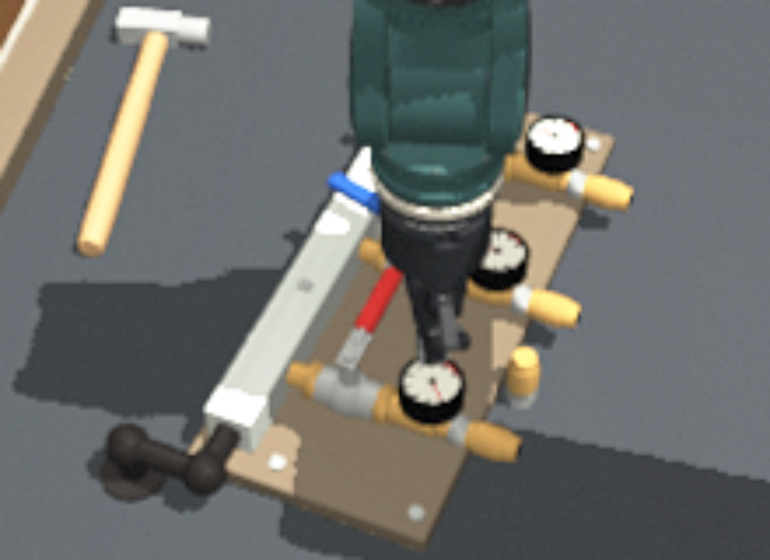

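```bash
python3 - <<'E'
from station import arm
o=arm.get_obs();print(o['clock'],o['ee_pos'],o['force'])
arm.finish_job()
E
```

```text
23.125 [0.48017758 0.13811656 0.11499762] [1.09239335 0.49082858 0.29472929]
the job is handed in; nothing more can be done
```

The red valve is shut against its stop and the arm finished pointing at its gauge. I handed the job in at about 23 s of the 48 s allowed; the hand-in reported no verdict.

- **Shutting the valve:** I pushed the red lever round with the closed fingertips. The force read about 1–3 N along the way and about 15–16 N (total) against the stop. Afterwards the wrist image put the lever at -102.2°, against -102.3° for the row of gauges, so it is fully shut (about 1.57 rad). The needle had moved from its starting position.
- **Pointing at the gauge:** I dwelt 2.2 s with the fingertips 25 mm above the glass, so the grasp point was about 44 mm above it. The tip was within about 1 mm of the measured dial centre, and the residual force of about 1 N is sensor noise.
- **Everything else:** In the images taken after the push, the blue and yellow levers and the spare coupler looked unmoved. I compared these by eye only. I did not re-measure the sander and sanding block, but the arm never came down near them.

No check failed. Separate position estimates agreed to about 3 mm.

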